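# Wind the turn timer and put it back on display

### The job

The clockwork turn timer on the display turntable has run down. Take it off and lay it on its dial face on the cork mat so that its brass key points up, wind the key clockwise, a part turn at a time, until it is fully wound against its stop, then stand the timer upright again in the middle of the turntable with its dial towards the red marker on the rim. Set it down gently, do not press hard on it, never drop or topple it, and leave the other things on the shelf where they are.

Things in the scene. Friction and masses are not known exactly. Their poses are not given: they have to be found in the camera images.
- timer: Loose orange block, about 0.6 kg: 60 mm deep (x), 56 wide (y), 120 tall (z). Origin: centre of underside. +x points out of the flat front with the white dial; the key sticks 46 mm out of the back (-x), its axis 45 mm above the underside. Starts standing on the turntable, dial within 0.2 rad of the marker's way. Held across its width 85 mm up, hand tilted 45 degrees, the gripper clears the key.
- key_grip (a point): Centre of the key's flat brass bow, on the key's axis, 34 mm beyond the timer's back; turns with the key. Bow: 10 mm thick (point y; grip across this), 52 mm long (point z), 24 mm along the key's axis (point x, parallel to the timer's x; -x points away from the timer). 94 mm above the surface under it when the timer lies on its dial.
- windkey (a joint): How far the key is wound, rad: 0 run down, 4.4 at the hard stop (within 0.3 counts as fully wound). Grows as the key turns clockwise seen from the key's side (from above when the timer lies on its dial). Takes 0.045 to 0.075 N m, stiffer as it winds; a ratchet holds it where it is let go. Starts at 0 to 0.4; at 0 the bow lies along the timer's height.
- turntable: Round brushed steel display turntable, 230 mm across, 30 mm high, standing still and fixed. Origin: centre of its underside; z up. Its +x axis points to the red marker and roughly to the robot's left (world +y, within 0.35 rad).
- marker (a point): The red marker on top of the turntable near its rim, 100 mm from the centre along the turntable's +x axis, 30 mm above the table.
- mat: Cork mat, fixed flat on the table, 180 mm (its x) by 140 mm (its y), 4 mm thick; its long side (x) points along world +y within 0.35 rad. Origin: centre of its underside.
- die: Teal acrylic die, 40 mm cube, loose on the turntable beside the timer. Bystander. Origin: centre of underside, like all the bystanders.
- cup: Bone-white ceramic dice cup, 80 mm across, 90 mm high, on the table. Bystander.
- hourglass: Bronze hourglass frame, 70 mm across, 130 mm high, on the table. Bystander.
- tracker: Matte grey initiative tracker wheel lying flat, 116 mm across, 16 mm high with a 26 mm high hub. Bystander.
- deck: Blue card deck box, 95 x 68 x 35 mm, at the left side. Bystander.
- pawn: Red wooden pawn, 36 mm across, 66 mm high, at the right side. Bystander.
Mind the look-alikes: they are no part of the job. There is more than one size of the timer; the job needs the middle-sized. There is more than one size of the mat; the job needs the largest.

How it is judged:
By the outcome, as a careful person would: the job done as asked, in the order asked, and still so for the second after the job is handed in, with the robot touching nothing.
It also fails if it takes over 72 s, if anything falls off the work surface, if the arm or the gripper's body presses on something with over 40 N, if the wrist force passes 120 N, or if a joint passes its speed limit or range.

### The arm

A 7-joint arm with a two-finger parallel gripper is mounted at the origin on the work surface. World frame = base frame: x ahead of the robot, y to its left, z up, the work surface at z = 0. Lengths are in mm, angles in rad, forces in N, time in s.
With the tool pointing down it reaches from about 425 to 875 mm from the base axis. Payload 4.7 kg.
Tool frame: the origin (TCP) lies on the centre line of the jaws, within the pads' length; the fingertips stand 11 mm ahead of it and the grasp point (between the pads) lies 8 mm behind it (robot.nose_length is the distance from the TCP to the fingertips, in mm); z points along the fingers, y is the line along which they close (so a half turn about z gives the same grasp; the last joint's range is limited). The gripper opens to 87 mm and grips with 3 to 60 N. Pads are 19 mm wide; open, the fingers measure 117 mm over their backs; the gripper's body (75 mm by 190 mm) begins 51 mm behind the grasp point.
Start: joints at [-1.162, 0.321, -0.07, 1.45, 0.023, 1.371, -0.057], TCP at [250.033, 600.007, 233.587] pointing down, gripper open.
Joint ranges: [-2.86, 2.86], [-0.3, 2.09], [-1.38, 1.24], [0.06, 2.45], [-1.56, 4.7], [0.09, 2.05], [-2.69, 2.69]. Speed limits (rad/s): [2.57, 2.57, 3.14, 3.14, 3.14, 3.14, 3.14].

### API

Orientations are given as a unit quaternion [x, y, z, w].
In Python, from workcell import telemetry, imaging, robot gives the robot as it stands.
- The arm moves only by the tool play_rows, never from a script. Its argument "moves" is a list of rows, each a list of 7 numbers: the opening, from 0 (shut) to 1 (fully open), then the shift along the tool's x, y, z in m, then the turn, a rotation vector about the tool's x, y, z in rad. A call has 1 to 10 rows; each row shifts and turns the commanded pose from where the row before left it, along the tool's axes as they then stand; what a row does not reach is not made up. A row lasts 1/10 s, in which the tool goes at most 50 mm and 8.59 degrees, less where a joint would pass 70% of its speed; a pose out of reach is approached as far as the arm can. A call is refused whole if a number of a shift passes 0.05 or a number of a turn 0.15, either way. A call with a gripper value outside its range is refused whole. The fingers move at their own pace and stop on an object; "newtons" is the grip in N (left out, the last holds). Time passes only in rows, so rows that do not move let the fingers close. It gives the time, the measured TCP pose, the force, the opening and the grip force at its end, in the units of the state.
- telemetry.state(): the state, without advancing time (a new reading comes with each control period).
- imaging.capture(name): name is "scene" or "top"; returns a dict with "img" (384x512x3 uint8, red, green, blue), "intrinsics" (3x3 intrinsics, pixels), "origin" and "orientation" of the camera in the world. Camera axes: x right, y down, z forward; pixel columns grow to the right and rows downward; lengths in mm; the calibration is good to about 2 mm. A picture is of the moment at which its call begins. There is no depth.
- robot.finish_job(): hands the job in; it is judged then, once.
The state is a dict: "time_s": time; "qpos": joint angles; "joint_velocities": joint speeds; "tau": joint torques, N m; "ee_pos": TCP position; "eef_rot": TCP orientation; "force": force on the tool from outside, world axes, zero at the start; "torque": the same for the moment, N m; "gripper_width": opening from 0.0 (shut) to 1.0 (fully open); "finger_force": force on a finger pad.
Only numpy, scipy, OpenCV 4.12 (cv2) and the standard library are available. Lean on these libraries where they do the work, as an engineer would, in place of code of your own. Each camera call takes 0.05 s, during which the arm holds its last target. There are 200 camera calls.

## Working session

There is one attempt and no reset: what is moved stays moved. The work goes in short steps, Python scripts to look and compute and a tool call to move; the robot and the scene stay as the last step left them, time stands still between calls to the robot, and variables do not carry over. Pictures are saved under pics/ and viewed, at most 10 in all, crops included, and the job is handed in when it is done.

Besides the shell and the picture viewer there is one more tool, called after ">>>" as name(argument=value, ...), one argument or row to a line, values as JSON. play_rows: Moves the arm, as the interface text tells. Its arguments: {"type":"object","properties":{"moves":{"type":"array","items":{"type":"array","items":{"type":"number"}}},"newtons":{"type":"number"}},"required":["moves"]}

```bash
ls; mkdir -p pics; python3 - <<'E'
from workcell import telemetry, imaging, robot
import cv2
s=telemetry.state(); print(s)
for n in ("scene","top"):
    c=imaging.capture(n); print(n,c["intrinsics"],c["origin"],c["orientation"])
    cv2.imwrite(f"pics/{n}0.png",cv2.resize(c["img"][:,:,::-1],(800,600),interpolation=cv2.INTER_CUBIC))
E
```

```text
pics
{'time_s': 0.0, 'qpos': array([-1.16192567,  0.32184001, -0.07010252,  1.45168977,  0.02259972,
        1.370805  , -0.056861  ]), 'joint_velocities': array([ 0.00125671,  0.00144576, -0.0011102 ,  0.00220084, -0.00151583,
        0.00025624,  0.00013558]), 'tau': array([ 3.48898520e-04, -4.91287065e+01, -4.03507194e-01, -3.12523484e+01,
       -6.38464233e-02,  4.37293667e-02,  1.90323703e-04]), 'ee_pos': array([249.81380648, 599.48820928, 232.44318062]), 'eef_rot': array([ 1.96063488e-01,  9.80590717e-01, -9.66466462e-04, -1.45552948e-04]), 'force': array([ 0.38267704, -0.31309375, -0.00553927]), 'torque': array([-0.02401427,  0.01241891, -0.01701067]), 'finger_force': 0.0, 'gripper_width': 0.9967574796157673}
scene [[483.25055687   0.         247.3323445 ]
 [  0.         483.25055687 194.4790469 ]
 [  0.           0.           1.        ]] [ 1207.44153827 -1100.3252978   1171.61231184] [ 0.87135577  0.25362908 -0.10747518 -0.40603017]
top [[404.02896425   0.         249.31829057]
 [  0.         404.02896425 202.95930413]
 [  0.           0.           1.        ]] [ 423.80994429   22.62361974 1574.20698426] [-0.70354678  0.71010351 -0.02155116  0.01762049]
```

View pics/scene0.png

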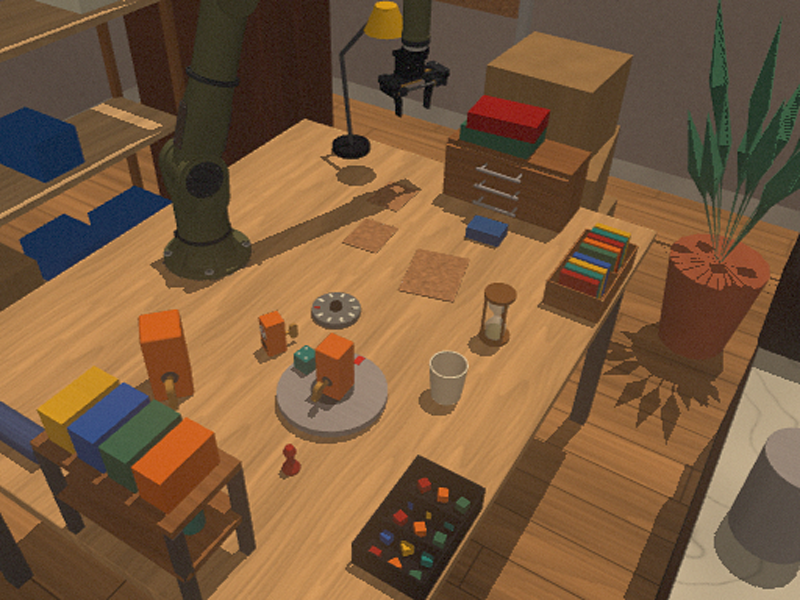

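View pics/top0.png

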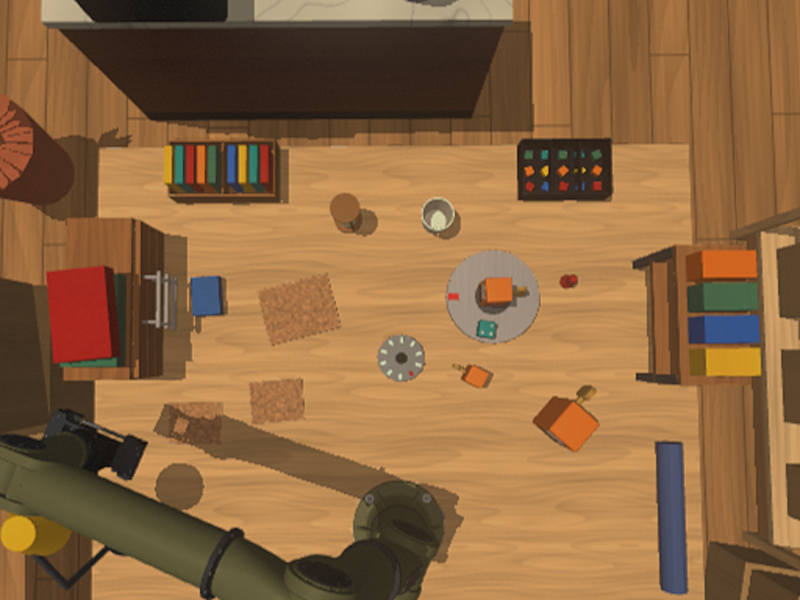

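The scene view shows the middle timer standing on the turntable at (333,368). In the top view (800x600) the timer is at (498,291), the turntable at (493,297), the marker at (453,297), the die at (487,329) and the largest mat at (300,309). The hourglass is at (346,210) and the tracker at (401,358).

```bash
cat > h.py <<'E'
import numpy as np, cv2
from scipy.spatial.transform import Rotation as R
from scipy.optimize import minimize
from workcell import telemetry, imaging, robot
def proj(c,P):
    p=(np.atleast_2d(P)-c["origin"])@R.from_quat(c["orientation"]).as_matrix()
    q=p@np.array(c["intrinsics"]).T
    return q[:,:2]/q[:,2:]
def unproj(c,uv,z):
    uv=np.atleast_2d(uv).astype(float)
    d=np.c_[uv,np.ones(len(uv))]@np.linalg.inv(c["intrinsics"]).T@R.from_quat(c["orientation"]).as_matrix().T
    o=np.array(c["origin"]); return o+d*((z-o[2])/d[:,2])[:,None]
def hsv(c): return cv2.cvtColor(c["img"],cv2.COLOR_RGB2HSV)
def big(m,seed=None):
    n,l,s,ce=cv2.connectedComponentsWithStats(m.astype(np.uint8))
    if seed is not None:
        ys,xs=np.nonzero(m); k=np.argmin((xs-seed[0])**2+(ys-seed[1])**2); i=l[ys[k],xs[k]]
    else: i=1+np.argmax(s[1:,4])
    return (l==i).astype(np.uint8)
def orange(c,seed):
    h=hsv(c); return big((h[...,0]<12)&(h[...,1]>190)&(h[...,2]>90),seed)
BOX=np.array([[x,y,z] for x in(-30,30) for y in(-28,28) for z in(0,120)],float)
def silh(c,P,S=4):
    m=np.zeros((384*S,512*S),np.uint8)
    hull=cv2.convexHull(((proj(c,P)+.5)*S-.5).astype(np.float32)).round().astype(np.int32)
    cv2.fillConvexPoly(m,hull,1); return cv2.resize(m.astype(np.float32),(512,384),interpolation=cv2.INTER_AREA)
E
python3 - <<'E'
from h import *
T=imaging.capture("top"); S=imaging.capture("scene"); k=512/800
h=hsv(T)
for n,uv in dict(timer=(498,291),tt=(520,270),mat=(300,309),orangebig=(566,420),table=(350,420)).items():
    print(n,h[int(uv[1]*k),int(uv[0]*k)])
hs=hsv(S); 
for n,uv in dict(timer_side=(325,365),timer_r=(345,370),top=(335,345)).items(): print(n,hs[int(uv[1]*k),int(uv[0]*k)])
# mat
A=unproj(T,[[300*k,309*k]],4)[0]; print("mat approx",A)
for n,uv,z in [("tt",(493,297),30),("marker",(453,297),30),("timer",(498,291),150),("hour",(346,210),130),("tracker",(401,358),20),("die",(487,329),70),("cup",(438,213),90),("deck",(207,296),35),("smallT",(476,376),70),("mat2",(277,400),4)]:
    print(n,unproj(T,[[uv[0]*k,uv[1]*k]],z)[0].round(0))
y0,y1,x0,x1=150,230,270,360
cr=cv2.resize(T["img"][y0:y1,x0:x1,::-1],None,fx=6,fy=6,interpolation=cv2.INTER_CUBIC)
cs=cv2.resize(S["img"][195:290,165:255,::-1],None,fx=5,fy=5,interpolation=cv2.INTER_CUBIC)
H=480; cs=cs[:480,:260+0] if False else cv2.resize(cs,(260*1,int(475*260/450)))
cv2.imwrite("pics/crop1.png",np.hstack([cr,np.vstack([cs,np.zeros((480-cs.shape[0],260,3),np.uint8)])]))
E
```

```text
timer [ 12 199 209]
tt [ 15  56 160]
mat [ 13 148 153]
orangebig [ 12 208 208]
table [ 15 141 196]
timer_side [ 11 186 122]
timer_r [ 12 181 121]
top [ 11 207 207]
mat approx [533.1585459  236.38132658   4.        ]
tt [ 557. -241.   30.]
marker [ 557. -143.   30.]
timer [ 560. -232.  150.]
hour [753. 113. 130.]
tracker [409. -14.  20.]
die [ 477. -218.   70.]
cup [ 753. -104.   90.]
deck [565. 459.  35.]
smallT [ 365. -190.   70.]
mat2 [308. 294.   4.]
```

View pics/crop1.png

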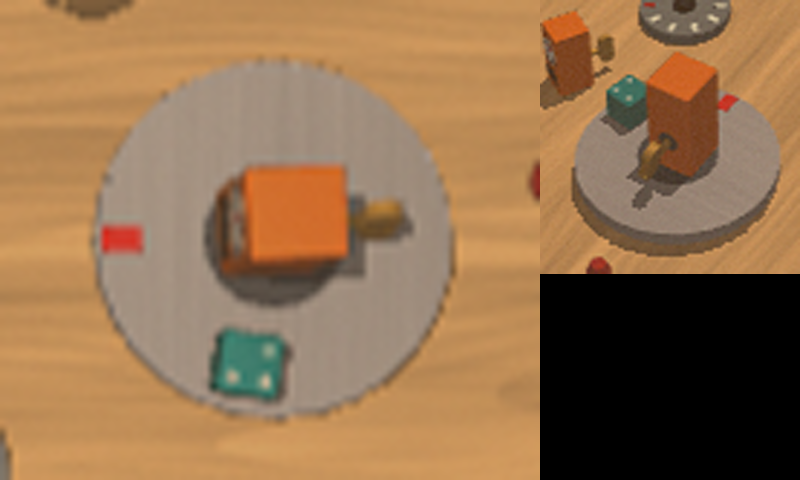

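The crop shows the marker at the left rim of the turntable, the dial facing left, the key to the right and the die below the timer. Next I fit the exact poses.

```bash
cat >> h.py <<'E'
def orange(c,seed):
    h=hsv(c); m=(h[...,0]<=14)&(h[...,1]>172)&(h[...,2]>70)
    return cv2.morphologyEx(big(m,seed),cv2.MORPH_CLOSE,np.ones((3,3),np.uint8))
def pts(p,base): # p=x,y,yaw
    return R.from_euler("z",p[2]).apply(BOX)+[p[0],p[1],base]
def fit(caps,masks,p0,base,pf=pts):
    f=lambda p: sum(np.abs(silh(c,pf(p,base))-m).sum() for c,m in zip(caps,masks))
    r=minimize(f,p0,method="Nelder-Mead",options=dict(initial_simplex=np.array([p0,np.add(p0,[10,0,0]),np.add(p0,[0,10,0]),np.add(p0,[0,0,.15])])))
    return r.x,r.fun
E
python3 - <<'E'
from h import *
T=imaging.capture("top"); S=imaging.capture("scene"); k=512/800
mt=orange(T,(319,186)); ms=orange(S,(213,235)); print(mt.sum(),ms.sum())
ys,xs=np.nonzero(mt);print(xs.min(),xs.max(),ys.min(),ys.max())
print("both",fit([T,S],[mt,ms],[557,-238,1.57],30)); print("top",fit([T],[mt],[557,-238,1.57],30)); print("scene",fit([S],[ms],[557,-238,1.57],30))
# turntable
h=hsv(T); g=big((h[...,1]<90)&(h[...,2]>100),(335,175))
c=cv2.convexHull(cv2.findContours(g,0,1)[0][0])[:,0]
w=unproj(T,c,30); print("tt",cv2.minEnclosingCircle(w[:,:2].astype(np.float32)))
red=((h[...,0]<6)|(h[...,0]>174))&(h[...,1]>190); red=big(red,(453*k,297*k)); ys,xs=np.nonzero(red)
print("marker",unproj(T,[[xs.mean(),ys.mean()]],30)[0],red.sum())
# mat
hh=cv2.GaussianBlur(T["img"],(0,0),1.2); 
m=(cv2.cvtColor(hh,cv2.COLOR_RGB2HSV)[...,2]<178).astype(np.uint8); m[:, :int(245*k)]=0; m[:,int(360*k):]=0; m[int(365*k):]=0; m[:int(265*k)]=0
m=big(m,(192,198)); cc=max(cv2.findContours(m,0,1)[0],key=len)[:,0]
w=unproj(T,cc,4)[:,:2].astype(np.float32); print("mat",cv2.minAreaRect(w),cv2.boxPoints(cv2.minAreaRect(w)))
E
```

```text
272 804
307 327 178 194
both (array([ 565.81220009, -231.45381454,    1.77613567]), np.float64(275.25))
top (array([ 567.62093823, -235.30123235,    1.73610277]), np.float64(112.75))
scene (array([ 563.59379783, -229.399355  ,    1.80899791]), np.float64(152.125))
tt ((559.212158203125, -239.0673370361328), 114.90021514892578)
marker [ 561.43080565 -140.49146166   30.        ] 17
mat ((533.0245971679688, 240.42391967773438), (147.6287078857422, 183.8145751953125), 15.192582130432129) [[437.7044  309.77496]
 [485.87567 132.38466]
 [628.3448  171.07288]
 [580.1735  348.4632 ]]
```

```bash
python3 - <<'E'
from h import *
T=imaging.capture("top"); S=imaging.capture("scene")
for c,seed in ((T,(319,186)),(S,(213,222))):
    h=hsv(c); m=big((h[...,0]<=14)&(h[...,1]>175)&(h[...,2]>165),seed)
    cc=max(cv2.findContours(m,0,1)[0],key=len)[:,0]
    # top-face fit
    TOP=BOX[BOX[:,2]>100]
    f=lambda p: np.abs(silh(c,R.from_euler("z",p[2]).apply(TOP)+[p[0],p[1],30])-m).sum()
    best=min((minimize(f,[563,-233,a],method="Nelder-Mead",options=dict(initial_simplex=np.array([[563,-233,a],[573,-233,a],[563,-223,a],[563,-233,a+.1]]))) for a in (1.4,1.55,1.7)),key=lambda r:r.fun)
    print(m.sum(),best.x,best.fun, proj(c,R.from_euler("z",best.x[2]).apply(TOP)+[best.x[0],best.x[1],30]).round(1).tolist())
# crop corners
cr=np.array([[243,168],[345,165],[348,262],[248,265]])/6+[270,150]-.4
w=unproj(T,cr,150); print(w.round(1), w.mean(0))
E
```

```text
244 [ 563.54732602 -233.05298006    1.5830364 ] 26.0625 [[327.2, 177.2], [327.7, 192.9], [310.3, 177.5], [310.8, 193.2]]
234 [ 566.90408024 -232.2540304     1.59001395] 21.375 [[215.9, 230.2], [200.6, 223.4], [226.7, 218.6], [211.6, 212.1]]
[[ 590.8 -202.   150. ]
 [ 592.1 -262.4  150. ]
 [ 534.6 -263.   150. ]
 [ 533.3 -204.   150. ]] [ 562.7159955  -232.84533099  150.        ]
```

>>> play_rows(
  moves=[
    [1,0,0,-0.04,0,0,0],
    [1,0,0,-0.04,0,0,0],
    [1,-0.042,0,0,0,0,0.065],
    [1,-0.042,0,0,0,0,0.065],
    [1,-0.042,0,0,0,0,0.065],
    [1,-0.042,0,0,0,0,0.065],
    [1,-0.042,0,0,0,0,0.065],
    [1,-0.042,0,0,0,0,0.065],
    [1,-0.042,0,0,0,0,0.065],
    [1,-0.042,0,0,0,0,0.065],
  ],
)

```text
time_s: 1.4
ee_pos: [521.2, 405.1, 313.5]
eef_rot: [0.443, 0.897, 0.0, 0.0]
force: [0.7, -0.1, 0.2]
gripper_width: 1.001
finger_force: 0.0
```

>>> play_rows(
  moves=[
    [1,-0.042,0,0,0,0,0.065],
    [1,-0.042,0,0,0,0,0.065],
    [1,-0.042,0,0,0,0,0.065],
    [1,-0.042,0,0,0,0,0.065],
    [1,-0.042,0,0,0,0,0.065],
    [1,-0.042,0,0,0,0,0.065],
    [1,-0.042,0,0,0,0,0.065],
    [1,-0.042,0,0,0,0,0.065],
    [1,-0.042,0,0,0,0,0.065],
    [1,-0.042,0,0,0,0,0.065],
  ],
)

```text
time_s: 2.4
ee_pos: [667.0, 19.0, 313.5]
eef_rot: [0.706, 0.708, 0.0, 0.0]
force: [1.1, -0.6, -0.6]
gripper_width: 1.001
finger_force: 0.0
```

>>> play_rows(
  moves=[
    [1,-0.042,0,0,0,0,0.065],
    [1,-0.042,0,0,0,0,0.065],
    [1,-0.042,0,0,0,0,0.065],
    [1,-0.042,0,0,0,0,0.065],
    [1,-0.042,0,0,0,0,0.065],
    [1,-0.042,0,0,0,0,0.065],
    [1,-0.042,0,0,0,0,0.065],
    [1,0,0,0,0,0,0],
    [1,0,0,0,0,0,0],
  ],
)

```text
time_s: 3.3
ee_pos: [611.4, -267.1, 313.8]
eef_rot: [0.847, 0.531, 0.0, 0.0]
force: [-0.2, 1.9, -0.5]
gripper_width: 1.0
finger_force: 0.0
```

```bash
cat >> h.py <<'E'
def toolR(yaw,a): # timer heading yaw; tool z=cos(a)*h-sin(a)*up, tool y = -timer y
    z=np.array([np.cos(a)*np.cos(yaw),np.cos(a)*np.sin(yaw),-np.sin(a)]); y=np.array([np.sin(yaw),-np.cos(yaw),0])
    return R.from_matrix(np.c_[np.cross(y,z),y,z])
def plan(Rt,pt,R0=None,p0=None):
    s=telemetry.state()
    R0=R0 or R.from_quat(s["eef_rot"]); p0=s["ee_pos"] if p0 is None else np.array(p0)
    w=(R0.inv()*Rt).as_rotvec(); d=Rt.inv().apply(np.array(pt)-p0)/1000
    print("turn",w.round(4),"rows>=%.1f"%(np.linalg.norm(w)/.145),"| then shift (new axes)",d.round(4),"rows>=%.1f"%(np.linalg.norm(d)/.05))
def st():
    s=telemetry.state(); print(round(s["time_s"],2),"p",s["ee_pos"].round(1),"q",s["qpos"].round(2),"F",s["force"].round(1),"M",s["torque"].round(2),"w",round(s["gripper_width"],3),"ff",round(s["finger_force"],1)); return s
E
python3 - <<'E'
from h import *
st(); yaw=1.59; Rt=toolR(yaw,np.pi/4); z=Rt.apply([0,0,1])
tcp=np.array([565,-232.5,30])+R.from_euler("z",yaw).apply([-2,0,87])+8*z
print(tcp,tcp-130*z); plan(Rt,tcp-130*z)
E
```

```text
3.3 p [ 611.4 -267.1  313.8] q [-0.07  0.37  0.62  1.29 -0.21  1.54  0.07] F [-0.2  1.9 -0.5] M [-0.05  0.1  -0.01] w 1.0 ff 0.0
[ 564.92977928 -228.84382002  111.34314575] [ 566.69494697 -320.7507522   203.2670273 ]
turn [ 0.1852  0.7703 -0.446 ] rows>=6.3 | then shift (new axes) [-0.1154 -0.0457  0.0408] rows>=2.6
```

>>> play_rows(
  moves=[
    [1,0,0,0,0.0232,0.0963,-0.0558],
    [1,0,0,0,0.0232,0.0963,-0.0558],
    [1,0,0,0,0.0232,0.0963,-0.0558],
    [1,0,0,0,0.0232,0.0963,-0.0558],
    [1,0,0,0,0.0232,0.0963,-0.0558],
    [1,0,0,0,0.0232,0.0963,-0.0558],
    [1,0,0,0,0.0232,0.0963,-0.0558],
    [1,0,0,0,0.0232,0.0963,-0.0558],
    [1,0,0,0,0,0,0],
    [1,0,0,0,0,0,0],
  ],
)

```text
time_s: 4.3
ee_pos: [612.7, -264.8, 312.7]
eef_rot: [0.646, 0.661, 0.267, -0.274]
force: [0.9, -0.2, 1.5]
gripper_width: 1.0
finger_force: 0.0
```

>>> play_rows(
  moves=[
    [1,-0.029,-0.0115,0.01,0,0,0],
    [1,-0.029,-0.0115,0.01,0,0,0],
    [1,-0.029,-0.0115,0.01,0,0,0],
    [1,-0.029,-0.0115,0.01,0,0,0],
    [1,0,0,0,0,0,0],
    [1,0,0,0,0,0,0],
  ],
)

```text
time_s: 4.9
ee_pos: [568.4, -319.0, 205.3]
eef_rot: [0.645, 0.661, 0.268, -0.273]
force: [-0.2, 0.3, -0.0]
gripper_width: 1.0
finger_force: 0.0
```

```bash
python3 - <<'E'
from h import *
st(); yaw=1.59; Rt=toolR(yaw,np.pi/4); z=Rt.apply([0,0,1])
tcp=np.array([565,-232.5,30])+R.from_euler("z",yaw).apply([-2,0,87])+8*z
plan(Rt,tcp)
c=imaging.capture("scene")
cv2.imwrite("pics/pre.png",cv2.resize(c["img"][120:300,120:320,::-1],(660,594),interpolation=cv2.INTER_CUBIC))
E
```

```text
4.9 p [ 568.4 -319.   205.3] q [ 0.53  0.77  0.4   1.11 -0.76  1.94  0.89] F [-0.2  0.3 -0. ] M [-0.83  0.02  0.03] w 1.0 ff 0.0
turn [-0.0023  0.0006  0.0043] rows>=0.0 | then shift (new axes) [-0.0027 -0.0017  0.1302] rows>=2.6
```

View pics/pre.png

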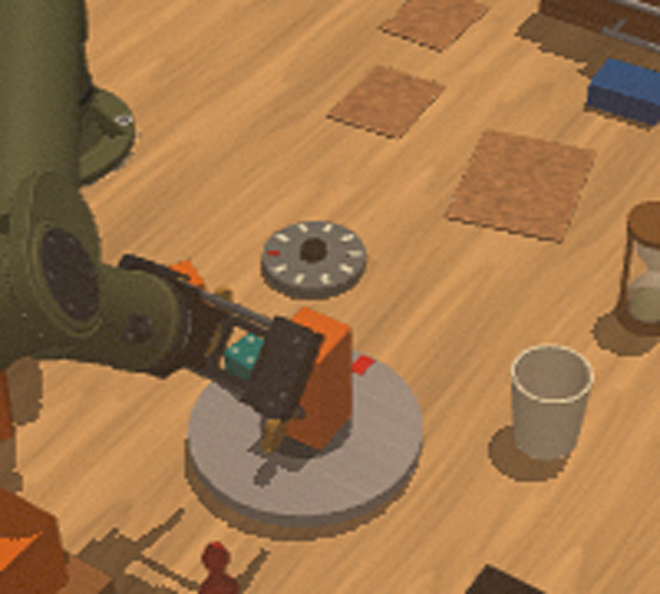

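The picture shows the open hand lined up behind the timer, above the key (about (300,370)). The forearm's clearance to the big timer at lower left is unclear, so I check from above.

```bash
python3 - <<'E'
from h import *
c=imaging.capture("top")
cv2.imwrite("pics/pret.png",cv2.resize(c["img"][130:384,210:460,::-1],(590,600),interpolation=cv2.INTER_CUBIC))
E
```

```text
(no output)
```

View pics/pret.png

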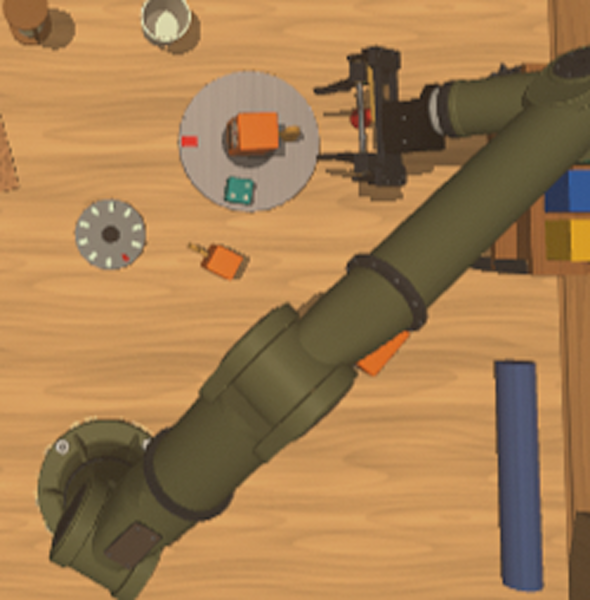

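The forearm runs over the big timer and, near the wrist, over the shelf's edge, but high up. The approach moves away from the shelf.

>>> play_rows(
  moves=[
    [1,-0.0013,-0.0009,0.03,0,0,0],
    [1,-0.0014,-0.0008,0.03,0,0,0],
    [1,0,0,0.03,0,0,0],
    [1,0,0,0.02,0,0,0],
    [1,0,0,0,0,0,0],
    [1,0,0,0,0,0,0],
  ],
)

```text
time_s: 5.6
ee_pos: [565.0, -244.4, 125.5]
eef_rot: [0.645, 0.662, 0.268, -0.273]
force: [-0.4, 0.1, 0.7]
gripper_width: 1.001
finger_force: 0.0
```

```bash
python3 - <<'E'
from h import *
st(); yaw=1.59; Rt=toolR(yaw,np.pi/4); z=Rt.apply([0,0,1])
tcp=np.array([565,-232.5,30])+R.from_euler("z",yaw).apply([-2,0,87])+8*z
plan(Rt,tcp)
E
```

```text
5.6 p [ 565.  -244.4  125.5] q [ 0.43  0.72  0.38  1.36 -0.75  1.75  0.94] F [-0.4  0.1  0.7] M [-0.86 -0.02  0.01] w 1.001 ff 0.0
turn [-0.002   0.0012  0.0048] rows>=0.0 | then shift (new axes) [0.0009 0.0003 0.021 ] rows>=0.4
```

>>> play_rows(
  moves=[
    [1,0.0005,0,0.01,0,0,0.0025],
    [1,0.0004,0,0.011,0,0,0.0023],
    [1,0,0,0,0,0,0],
    [0.7,0,0,0,0,0,0],
    [0.5,0,0,0,0,0,0],
    [0.5,0,0,0,0,0,0],
    [0.5,0,0,0,0,0,0],
    [0.5,0,0,0,0,0,0],
  ],
  newtons=8,
)

```text
time_s: 6.4
ee_pos: [564.3, -229.4, 109.9]
eef_rot: [0.648, 0.659, 0.268, -0.273]
force: [1.9, -0.5, -1.5]
gripper_width: 0.641
finger_force: 8.0
```

>>> play_rows(
  moves=[
    [0.3,0,0,0,0,0,0],
    [0.3,0,0,0,0,0,0],
    [0.3,0,0,0,0,0,0],
    [0.3,0,0,0,0,0,0],
  ],
  newtons=40,
)

```text
time_s: 6.8
ee_pos: [564.3, -229.4, 109.8]
eef_rot: [0.648, 0.659, 0.267, -0.273]
force: [3.9, -1.3, 2.4]
gripper_width: 0.641
finger_force: 39.9
```

The timer is held: 0.641 × 87 = 56 mm, which matches its width. Before laying it I check how far the drawer cabinet (left) and its books reach, because the hand will lean that way.

```bash
python3 - <<'E'
from h import *
from scipy.optimize import least_squares
T=imaging.capture("top"); S=imaging.capture("scene"); k=.64
def tri(a,b):
    a=np.array(a)*k;b=np.array(b)*k
    r=least_squares(lambda X: np.r_[proj(T,X)[0]-a,proj(S,X)[0]-b],[550,500,150]); return r.x.round(0),r.cost.round(1)
print("cab front-top lowx",tri((135,378),(447,143)))
print("cab front-top highx",tri((142,220),(590,180)))
print("red book near corner lowx",tri((118,358),(470,100)))
print("red book near corner highx",tri((112,266),(548,112)))
print("shelf books near",tri((690,250),(218,432)))
st()
E
```

```text
cab front-top lowx (array([374., 580., 169.]), np.float64(0.4))
cab front-top highx (array([751., 582., 167.]), np.float64(74.2))
red book near corner lowx (array([425., 561., 314.]), np.float64(12.4))
red book near corner highx (array([618., 577., 322.]), np.float64(51.6))
shelf books near (array([ 624., -603.,  296.]), np.float64(1.0))
6.9 p [ 564.3 -229.3  109.8] q [ 0.42  0.71  0.37  1.4  -0.76  1.71  0.95] F [ 5.1 -1.   2.5] M [-0.82 -0.93 -0.79] w 0.641 ff 39.9
```

>>> play_rows(
  moves=[
    [0.3,0.004,0,-0.004,0,0,0],
    [0.3,0.014,0,-0.014,0,0,0],
    [0.3,0.03,0,-0.03,0,0,0],
    [0.3,0.03,0,-0.03,0,0,0],
    [0.3,0.03,0,-0.03,0,0,0],
    [0.3,0.03,0,-0.03,0,0,0],
    [0.3,0,0,0,0,0,0],
    [0.3,0,0,0,0,0,0],
  ],
)

```text
time_s: 7.7
ee_pos: [563.4, -229.9, 304.8]
eef_rot: [0.648, 0.659, 0.266, -0.274]
force: [-0.6, -0.1, -6.6]
gripper_width: 0.647
finger_force: 39.9
```

```bash
python3 - <<'E'
from h import *
s=st(); R0=R.from_quat(s["eef_rot"]); yaw=2.3; h=np.array([np.cos(yaw),np.sin(yaw),0])
Rt=toolR(yaw,3*np.pi/4); tgt=np.array([533,240,0])+19.9*h; tgt[2]=30.9; print(tgt)
up=tgt.copy(); up[2]=300
plan(R0,up); plan(Rt,up,p0=up)
print("two-stage: yaw", (R0.inv()*R.from_euler("z",.7)*R0).as_rotvec())
E
```

```text
7.7 p [ 563.4 -229.9  304.8] q [ 0.41  0.56  0.4   1.22 -0.76  1.96  0.74] F [-0.6 -0.1 -6.6] M [-1.92  0.02 -0.01] w 0.647 ff 39.9
[519.74110718 254.83953372  30.9       ]
turn [0. 0. 0.] rows>=0.0 | then shift (new axes) [ 0.3406 -0.0347  0.346 ] rows>=9.7
turn [-0.0056 -1.4976 -0.7862] rows>=11.7 | then shift (new axes) [0. 0. 0.] rows>=0.0
two-stage: yaw [ 0.49378615 -0.00309428 -0.49615085]
```

>>> play_rows(
  moves=[
    [0.3,0.012,-0.001,0.012,0,0,0],
    [0.3,0.025,-0.0025,0.025,0,0,0],
    [0.3,0.025,-0.0025,0.025,0,0,0],
    [0.3,0.025,-0.0025,0.025,0,0,0],
    [0.3,0.025,-0.0025,0.025,0,0,0],
    [0.3,0.025,-0.0025,0.025,0,0,0],
    [0.3,0.025,-0.0025,0.025,0,0,0],
    [0.3,0.025,-0.0025,0.025,0,0,0],
    [0.3,0.025,-0.0025,0.025,0,0,0],
    [0.3,0.025,-0.0025,0.025,0,0,0],
  ],
)

```text
time_s: 8.7
ee_pos: [531.9, 106.7, 301.2]
eef_rot: [0.648, 0.658, 0.264, -0.276]
force: [-0.2, -0.4, -6.6]
gripper_width: 0.642
finger_force: 39.9
```

>>> play_rows(
  moves=[
    [0.3,0.025,-0.0025,0.025,0,0,0],
    [0.3,0.025,-0.0025,0.025,0,0,0],
    [0.3,0.025,-0.0025,0.025,0,0,0],
    [0.3,0.025,-0.0025,0.025,0,0,0],
    [0.3,0.004,-0.0025,0.009,0,0,0],
    [0.3,0,0,0,0,0,0],
    [0.3,0,0,0,0,0,0],
  ],
)

```text
time_s: 9.4
ee_pos: [518.2, 254.3, 298.7]
eef_rot: [0.649, 0.659, 0.265, -0.275]
force: [0.8, 0.4, -6.5]
gripper_width: 0.642
finger_force: 39.9
```

>>> play_rows(
  moves=[
    [0.3,0,0,0,0,-0.05,-0.026],
    [0.3,0,0,0,0,-0.1,-0.0524],
    [0.3,0,0,0,0,-0.1,-0.0524],
    [0.3,0,0,0,0,-0.1,-0.0524],
    [0.3,0,0,0,0,-0.1,-0.0524],
    [0.3,0,0,0,0,-0.1,-0.0524],
    [0.3,0,0,0,0,-0.1,-0.0524],
    [0.3,0,0,0,0,-0.1,-0.0524],
    [0.3,0,0,0,0,0,0],
  ],
)

```text
time_s: 10.3
ee_pos: [516.9, 258.5, 300.5]
eef_rot: [0.56, 0.825, 0.059, 0.038]
force: [-0.3, 2.6, -5.4]
gripper_width: 0.64
finger_force: 39.9
```

```bash
python3 - <<'E'
from h import *
s=st(); yaw=2.3; h=np.array([np.cos(yaw),np.sin(yaw),0])
Rt=toolR(yaw,3*np.pi/4); tgt=np.array([533,240,0])+19.9*h; tgt[2]=200
plan(Rt,tgt)
E
```

```text
10.3 p [516.9 258.5 300.5] q [-0.42  0.04 -0.1   1.65  0.02  1.31 -0.15] F [-0.3  2.6 -5.4] M [0.11 0.51 0.09] w 0.64 ff 39.9
turn [-0.0045 -0.7541 -0.3872] rows>=5.8 | then shift (new axes) [ 0.0678 -0.0004  0.0743] rows>=2.0
```

>>> play_rows(
  moves=[
    [0.3,0,0,0,-0.0005,-0.1,-0.0513],
    [0.3,0,0,0,-0.0005,-0.1,-0.0513],
    [0.3,0,0,0,-0.0005,-0.1,-0.0513],
    [0.3,0,0,0,-0.0005,-0.1,-0.0513],
    [0.3,0,0,0,-0.0005,-0.1,-0.0513],
    [0.3,0,0,0,-0.0005,-0.1,-0.0513],
    [0.3,0,0,0,-0.0005,-0.1,-0.0513],
    [0.3,0,0,0,-0.0005,-0.05,-0.026],
    [0.3,0,0,0,0,0,0],
    [0.3,0,0,0,0,0,0],
  ],
)

```text
time_s: 11.3
ee_pos: [519.2, 254.0, 300.0]
eef_rot: [0.383, 0.842, -0.157, 0.347]
force: [0.8, 0.4, -6.1]
gripper_width: 0.641
finger_force: 39.9
```

```bash
python3 - <<'E'
from h import *
s=st(); yaw=2.3; h=np.array([np.cos(yaw),np.sin(yaw),0])
Rt=toolR(yaw,3*np.pi/4); tgt=np.array([533,240,0])+19.9*h; tgt[2]=60
plan(Rt,tgt)
a=imaging.capture("scene")["img"][40:290,160:400,::-1]; b=imaging.capture("top")["img"][130:330,60:300,::-1]
f=lambda i: cv2.resize(i,(400,int(i.shape[0]*400/240)),interpolation=cv2.INTER_CUBIC)
A,B=f(a),f(b); B=np.vstack([B,np.zeros((A.shape[0]-B.shape[0],400,3),np.uint8)])
cv2.imwrite("pics/lay.png",np.hstack([A,B]))
E
```

```text
11.3 p [519.2 254.  300. ] q [-0.71  0.18 -0.26  1.71  0.8   1.53 -0.4 ] F [ 0.8  0.4 -6.1] M [1.43 1.31 0.02] w 0.641 ff 39.9
turn [-0.0064 -0.0049 -0.0086] rows>=0.1 | then shift (new axes) [0.1699 0.0009 0.1696] rows>=4.8
```

View pics/lay.png

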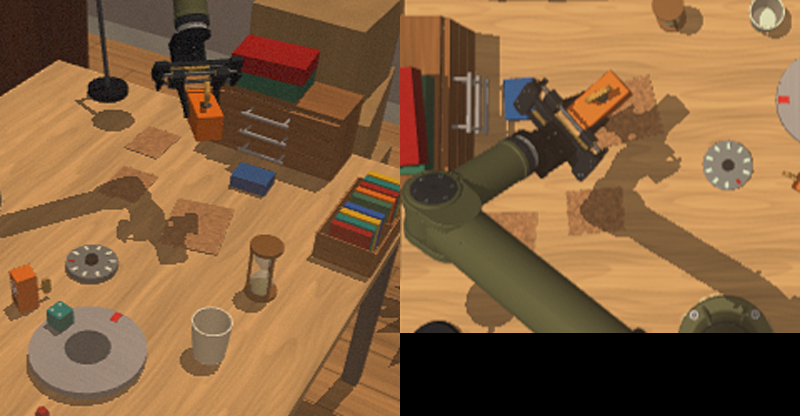

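The timer is level with its key up over the big mat, and the wrist is clear of the cabinet's books. I lower it now.

>>> play_rows(
  moves=[
    [0.3,0,0,0,-0.0064,-0.0049,-0.0086],
    [0.3,0.02,0,0.02,0,0,0],
    [0.3,0.028,0,0.028,0,0,0],
    [0.3,0.028,0,0.028,0,0,0],
    [0.3,0.028,0,0.028,0,0,0],
    [0.3,0.028,0,0.028,0,0,0],
    [0.3,0.028,0.0005,0.028,0,0,0],
    [0.3,0.01,0.0004,0.01,0,0,0],
    [0.3,0,0,0,0,0,0],
    [0.3,0,0,0,0,0,0],
  ],
)

```text
time_s: 12.4
ee_pos: [521.7, 256.7, 62.7]
eef_rot: [0.376, 0.843, -0.155, 0.352]
force: [0.6, 0.5, -6.2]
gripper_width: 0.64
finger_force: 39.9
```

>>> play_rows(
  moves=[
    [0.3,0.006,0,0.006,0,0,0],
    [0.3,0.005,0,0.005,0,0,0],
    [0.3,0.002,0,0.002,0,0,0],
    [0.3,0.002,0,0.002,0,0,0],
    [0.3,0,0,0,0,0,0],
    [0.3,0,0,0,0,0,0],
  ],
)

```text
time_s: 13.0
ee_pos: [520.6, 255.9, 39.7]
eef_rot: [0.375, 0.843, -0.156, 0.352]
force: [0.2, 0.3, -5.5]
gripper_width: 0.643
finger_force: 39.9
```

```bash
python3 - <<'E'
from h import *
s=st(); yaw=2.3; h=np.array([np.cos(yaw),np.sin(yaw),0])
Rt=toolR(yaw,3*np.pi/4); tgt=np.array([533,240,0])+19.9*h; tgt[2]=30.9
plan(Rt,tgt)
E
```

```text
13.0 p [520.6 255.9  39.7] q [-0.75  0.49 -0.24  1.91  0.95  1.22 -0.8 ] F [ 0.2  0.3 -5.5] M [ 1.4   1.3  -0.03] w 0.643 ff 39.9
turn [0.0044 0.0041 0.0025] rows>=0.0 | then shift (new axes) [ 0.0061 -0.0014  0.0063] rows>=0.2
```

>>> play_rows(
  moves=[
    [0.3,0.0015,0,0.0015,0,0,0],
    [0.3,0.0015,0,0.0015,0,0,0],
    [0.3,0.0015,0,0.0015,0,0,0],
    [0.3,0,0,0,0,0,0],
    [0.3,0,0,0,0,0,0],
  ],
)

```text
time_s: 13.5
ee_pos: [520.5, 255.8, 33.1]
eef_rot: [0.375, 0.843, -0.156, 0.352]
force: [-0.3, 0.1, -6.5]
gripper_width: 0.644
finger_force: 39.9
```

>>> play_rows(
  moves=[
    [0.3,0.0008,0,0.0008,0,0,0],
    [0.3,0.0007,0,0.0007,0,0,0],
    [0.3,0,0,0,0,0,0],
    [0.3,0,0,0,0,0,0],
  ],
)

```text
time_s: 13.9
ee_pos: [520.7, 255.9, 31.8]
eef_rot: [0.375, 0.843, -0.156, 0.352]
force: [-3.1, -1.1, 0.8]
gripper_width: 0.641
finger_force: 39.9
```

>>> play_rows(
  moves=[
    [0.3,0,0,0,0,0,0],
    [0.3,0,0,0,0,0,0],
    [0.3,0,0,0,0,0,0],
  ],
  newtons=4,
)

```text
time_s: 14.2
ee_pos: [520.8, 255.9, 31.7]
eef_rot: [0.375, 0.843, -0.156, 0.352]
force: [-4.0, 0.2, 1.5]
gripper_width: 0.644
finger_force: 4.0
```

>>> play_rows(
  moves=[
    [0.72,0,0,0,0,0,0],
    [0.9,0,0,0,0,0,0],
    [1,0,0,0,0,0,0],
    [1,0,0,0,0,0,0],
  ],
)

```text
time_s: 14.6
ee_pos: [520.9, 255.7, 31.1]
eef_rot: [0.375, 0.843, -0.156, 0.352]
force: [-0.8, 0.1, 0.2]
gripper_width: 0.91
finger_force: 0.0
```

```bash
python3 - <<'E'
from h import *
s=st(); r=R.from_quat(s["eef_rot"]).as_matrix(); print(r.round(4)); y=r[:,1]; print("timer heading yaw",np.arctan2(y[0],-y[1]), "tilt",np.degrees(np.arcsin(-r[2,2])))
E
```

```text
14.6 p [520.9 255.7  31.1] q [-0.75  0.5  -0.23  1.91  0.96  1.21 -0.82] F [-0.8  0.1  0.2] M [ 0.63  0.61 -0.01] w 0.91 ff 0.0
[[-0.4708  0.7426  0.4764]
 [ 0.5235  0.6698 -0.5266]
 [-0.7101  0.0015 -0.7041]]
timer heading yaw 2.3047087310612575 tilt 44.7576211692602
```

>>> play_rows(
  moves=[
    [1,0,0,-0.01,0,0,0],
    [1,0,0,-0.03,0,0,0],
    [1,0,0,-0.03,0,0,0],
    [1,0,0,-0.03,0,0,0],
    [1,-0.02,0,-0.02,0,0,0],
    [1,-0.03,0,-0.03,0,0,0],
    [1,-0.03,0,-0.03,0,0,0],
    [1,-0.03,0,-0.03,0,0,0],
    [1,0,0,0,0,0,0],
    [1,0,0,0,0,0,0],
  ],
)

```text
time_s: 15.6
ee_pos: [472.1, 309.6, 258.4]
eef_rot: [0.376, 0.843, -0.154, 0.352]
force: [-0.1, -0.3, -0.8]
gripper_width: 1.002
finger_force: 0.0
```

```bash
cat >> h.py <<'E'
def lpts(p,base): # lying on dial: timer x->down, timer z->heading
    B=np.c_[BOX[:,2],-BOX[:,1],30-BOX[:,0]]
    return R.from_euler("z",p[2]).apply(B)+[p[0],p[1],base]
def look(name):
    T=imaging.capture("top"); S=imaging.capture("scene")
    np.save(f"pics/{name}_T.npy",T["img"]); np.save(f"pics/{name}_S.npy",S["img"])
    uv=proj(T,[540,230,70])[0].round().astype(int); us=proj(S,[540,230,70])[0].round().astype(int)
    cr=lambda i,u:cv2.resize(i[u[1]-28:u[1]+28,u[0]-28:u[0]+28,::-1],(400,400),interpolation=cv2.INTER_CUBIC)
    cv2.imwrite(f"pics/{name}.png",np.hstack([cr(T["img"],uv),cr(S["img"],us)])); print("crop origins",uv-28,us-28,"scale",400/56)
    return T,S
E
python3 - <<'E'
from h import *
st(); T,S=look("ly1")
p=proj(T,[[544,230,98]])[0]; print("pred key px",p)
E
```

```text
15.6 p [472.1 309.6 258.4] q [-0.8   0.25 -0.31  1.72  0.79  1.56 -0.55] F [-0.1 -0.3 -0.8] M [0.61 0.61 0.02] w 1.002 ff 0.0
crop origins [163 167] [250 136] scale 7.142857142857143
pred key px [190.23914124 193.0379984 ]
```

View pics/ly1.png

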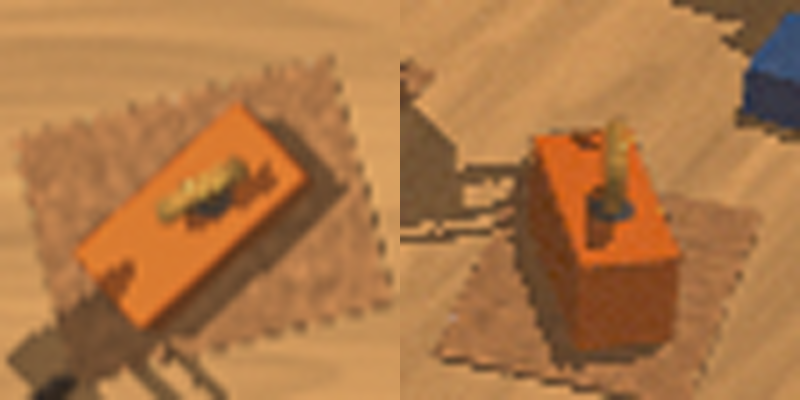

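The timer lies fully on the mat with its key up. In the top crop the bow runs from (158,215) to (245,165), about 0.2 rad clockwise of the timer's height. I refine this.

```bash
cat >> h.py <<'E'
def bow(T,key,yaw0):
    h=hsv(T); u=proj(T,[key[0],key[1],110])[0]
    yy,xx=np.mgrid[:384,:512]; m=(h[...,0]>=15)&(h[...,2]>110)&(np.hypot(xx-u[0],yy-u[1])<9)
    m=big(m,u)
    def f(p):
        d=R.from_euler("z",p[2]).apply(np.array([[a,b,c] for a in(-26,26) for b in(-5,5) for c in(86,110)],float))+[p[0],p[1],0]
        return np.abs(silh(T,d)-m).sum()
    b=min((minimize(f,[key[0],key[1],yaw0+a],method="Nelder-Mead",options=dict(initial_simplex=np.array([[key[0],key[1],yaw0+a],[key[0]+5,key[1],yaw0+a],[key[0],key[1]+5,yaw0+a],[key[0],key[1],yaw0+a+.2]]))) for a in(-.2,0,.2)),key=lambda r:r.fun)
    return m.sum(),b.x.round(3),b.fun
def topfit(T,p0):
    h=hsv(T); u=proj(T,[p0[0]+60*np.cos(p0[2])-30*0,p0[1]+60*np.sin(p0[2]),64])[0]
    m=((h[...,0]<=14)&(h[...,1]>175)&(h[...,2]>150)).astype(np.uint8); m=big(m,u+[5,5])
    m=cv2.morphologyEx(np.pad(m,20),cv2.MORPH_CLOSE,cv2.getStructuringElement(2,(15,15)))[20:-20,20:-20]
    g=lambda p,b:(lambda P:P[P[:,2]>50])(lpts(p,b))
    return m.sum(),fit([T],[m],p0,4,g)
E
python3 - <<'E'
from h import *
T=imaging.capture("top")
h=hsv(T); print(h[190:198:2,186:197:2].tolist())
print(bow(T,(544,230),2.09)); print(topfit(T,[574,196,2.3]))
E
```

```text
[[[12, 198, 200], [13, 199, 219], [13, 197, 219], [14, 190, 215], [16, 174, 180], [17, 164, 131]], [[13, 200, 219], [14, 181, 196], [17, 177, 202], [17, 173, 208], [18, 165, 162], [14, 176, 126]], [[15, 185, 203], [17, 172, 209], [17, 169, 177], [17, 162, 101], [14, 95, 75], [11, 193, 145]], [[18, 168, 182], [17, 166, 141], [13, 121, 84], [15, 75, 68], [11, 151, 113], [13, 198, 194]]]
(np.uint64(41), array([543.185, 231.945,   2.078]), np.float64(14.625))
(np.uint64(465), (array([574.5565448 , 195.1452738 ,   2.32066068]), np.float64(27.25)))
```

```bash
cat >> h.py <<'E'
def downR(phi):
    y=np.array([np.cos(phi),np.sin(phi),0]); z=np.array([0,0,-1.]); return R.from_matrix(np.c_[np.cross(y,z),y,z])
def phi():
    y=R.from_quat(telemetry.state()["eef_rot"]).apply([0,1,0]); return np.arctan2(y[1],y[0])
E
python3 - <<'E'
from h import *
st(); plan(downR(2.085-np.pi/2),[543.8,230,180])
E
```

```text
15.75 p [471.8 308.4 255.6] q [-0.8   0.25 -0.31  1.72  0.79  1.56 -0.55] F [-0.  -0.2 -0.6] M [ 0.61  0.6  -0.02] w 1.0 ff 0.0
turn [0.0855 0.7865 0.2092] rows>=5.6 | then shift (new axes) [-0.1036  0.0241  0.0756] rows>=2.6
```

>>> play_rows(
  moves=[
    [1,0,0,0,0.0122,0.1124,0.0299],
    [1,0,0,0,0.0122,0.1124,0.0299],
    [1,0,0,0,0.0122,0.1124,0.0299],
    [1,0,0,0,0.0122,0.1124,0.0299],
    [0.6,0,0,0,0.0122,0.1124,0.0299],
    [0.6,0,0,0,0.0122,0.1124,0.0299],
    [0.6,0,0,0,0.0122,0.1124,0.0299],
    [0.6,0,0,0,0,0,0],
  ],
)

```text
time_s: 16.55
ee_pos: [475.1, 304.0, 255.7]
eef_rot: [0.508, 0.861, 0.0, 0.0]
force: [0.7, -0.7, -0.4]
gripper_width: 0.718
finger_force: 0.0
```

>>> play_rows(
  moves=[
    [0.6,-0.026,0.006,0.019,0,0,0],
    [0.6,-0.026,0.006,0.019,0,0,0],
    [0.6,-0.026,0.006,0.019,0,0,0],
    [0.6,-0.026,0.006,0.019,0,0,0],
    [0.6,0,0,0,0,0,0],
    [0.6,0,0,0,0,0,0],
  ],
)

```text
time_s: 17.15
ee_pos: [543.2, 230.9, 179.3]
eef_rot: [0.504, 0.864, -0.0, -0.001]
force: [-0.4, -0.3, -0.2]
gripper_width: 0.602
finger_force: 0.0
```

```bash
python3 - <<'E'
from h import *
st(); plan(downR(2.085-np.pi/2),[543.8,230,91])
E
```

```text
17.15 p [543.2 230.9 179.3] q [-0.33  0.23 -0.13  1.67  0.03  1.24  0.04] F [-0.4 -0.3 -0.2] M [0.02 0.04 0.07] w 0.602 ff 0.0
turn [-0.001  -0.0008  0.0012] rows>=0.0 | then shift (new axes) [-0.0011  0.0001  0.0883] rows>=1.8
```

>>> play_rows(
  moves=[
    [0.6,0,0,0.025,0,0,0],
    [0.6,0,0,0.025,0,0,0],
    [0.6,0,0,0.02,0,0,0],
    [0.6,-0.0005,0,0.018,0,0,0],
    [0.6,0,0,0,0,0,0],
    [0.3,0,0,0,0,0,0],
    [0,0,0,0,0,0,0],
    [0,0,0,0,0,0,0],
    [0,0,0,0,0,0,0],
    [0,0,0,0,0,0,0],
  ],
  newtons=15,
)

```text
time_s: 18.15
ee_pos: [545.3, 230.1, 93.6]
eef_rot: [0.504, 0.864, 0.002, 0.0]
force: [1.1, -1.8, 0.5]
gripper_width: 0.233
finger_force: 0.0
```

```bash
python3 - <<'E'
from h import *
st(); print(phi())
E
```

```text
18.15 p [545.3 230.1  93.6] q [-0.34  0.31 -0.13  1.76  0.04  1.07  0.04] F [ 1.1 -1.8  0.5] M [-0.01  0.04  0.03] w 0.233 ff 0.0
0.5136779508180227
```

>>> play_rows(
  moves=[
    [0,0,0,0,0,0,0],
    [0,0,0,0,0,0,0],
    [0,0,0,0,0,0,0],
    [0,0,0,0,0,0,0],
  ],
)

```text
time_s: 18.55
ee_pos: [544.6, 229.7, 93.1]
eef_rot: [0.504, 0.864, 0.001, -0.0]
force: [-2.8, -0.9, 3.7]
gripper_width: 0.116
finger_force: 15.0
```

>>> play_rows(
  moves=[
    [0,0,0,0,0,0,0.05],
    [0,0,0,0,0,0,0.1],
    [0,0,0,0,0,0,0.1],
  ],
)

```text
time_s: 18.85
ee_pos: [544.5, 229.7, 93.1]
eef_rot: [0.61, 0.793, 0.001, -0.0]
force: [-3.4, -2.2, 4.1]
gripper_width: 0.112
finger_force: 15.0
```

```bash
python3 - <<'E'
from h import *
st(); print(phi())
E
```

```text
18.85 p [544.5 229.7  93.1] q [-0.37  0.31 -0.09  1.76  0.03  1.07 -0.21] F [-3.4 -2.2  4.1] M [-0.49  0.75  0.03] w 0.112 ff 15.0
0.2597155689667522
```

>>> play_rows(
  moves=[
    [0,0,0,0,0,0,0.1],
    [0,0,0,0,0,0,0.1],
    [0,0,0,0,0,0,0.1],
    [0,0,0,0,0,0,0.1],
    [0,0,0,0,0,0,0.1],
    [0,0,0,0,0,0,0.1],
    [0,0,0,0,0,0,0.1],
    [0,0,0,0,0,0,0.1],
    [0,0,0,0,0,0,0.1],
    [0,0,0,0,0,0,0],
  ],
)

```text
time_s: 19.85
ee_pos: [543.8, 229.9, 93.2]
eef_rot: [0.893, 0.45, 0.0, -0.001]
force: [-4.3, -1.4, 4.7]
gripper_width: 0.111
finger_force: 15.0
```

>>> play_rows(
  moves=[
    [0,0,0,0,0,0,0.1],
    [0,0,0,0,0,0,0.1],
    [0,0,0,0,0,0,0.1],
    [0,0,0,0,0,0,0.1],
    [0,0,0,0,0,0,0.1],
    [0,0,0,0,0,0,0.1],
    [0,0,0,0,0,0,0.1],
    [0,0,0,0,0,0,0.1],
    [0,0,0,0,0,0,0.1],
    [0,0,0,0,0,0,0],
  ],
)

```text
time_s: 20.85
ee_pos: [543.8, 231.0, 93.1]
eef_rot: [1.0, 0.018, 0.0, -0.002]
force: [-4.8, 1.3, 4.3]
gripper_width: 0.113
finger_force: 15.0
```

```bash
python3 - <<'E'
from h import *
st(); print(phi())
E
```

```text
20.85 p [543.8 231.   93.1] q [-0.58  0.3   0.16  1.77 -0.06  1.07 -1.94] F [-4.8  1.3  4.3] M [ 0.05  1.28 -0.06] w 0.113 ff 15.0
-1.5354661237849094
```

>>> play_rows(
  moves=[
    [0.3,0,0,0,0,0,0],
    [0.5,0,0,0,0,0,0],
    [0.5,0,0,0,0,0,0],
    [0.5,0,0,0,0,0,0],
    [0.5,0,0,-0.02,0,0,0],
    [0.5,0,0,-0.04,0,0,0],
    [0.5,0,0,0,0,0,-0.143],
    [0.5,0,0,0,0,0,-0.143],
    [0.5,0,0,0,0,0,-0.143],
    [0.5,0,0,0,0,0,-0.143],
  ],
)

```text
time_s: 21.85
ee_pos: [545.1, 229.7, 153.1]
eef_rot: [0.953, 0.302, 0.002, -0.001]
force: [0.3, 0.4, -0.1]
gripper_width: 0.501
finger_force: 0.0
```

>>> play_rows(
  moves=[
    [0.5,0,0,0,0,0,-0.143],
    [0.5,0,0,0,0,0,-0.143],
    [0.5,0,0,0,0,0,-0.143],
    [0.5,0,0,0,0,0,-0.143],
    [0.5,0,0,0,0,0,-0.143],
    [0.5,0,0,0,0,0,-0.143],
    [0.5,0,0,0,0,0,-0.143],
    [0.5,0,0,0,0,0,-0.143],
    [0.5,0,0,0,0,0,-0.143],
    [0.5,0,0,0,0,0,-0.143],
  ],
)

```text
time_s: 22.85
ee_pos: [545.1, 229.7, 152.9]
eef_rot: [0.522, 0.853, 0.002, 0.0]
force: [0.1, -0.1, -0.4]
gripper_width: 0.5
finger_force: 0.0
```

>>> play_rows(
  moves=[
    [0.5,0,0,0,0,0,-0.143],
    [0.5,0,0,0,0,0,-0.143],
    [0.5,0,0,0,0,0,-0.143],
    [0.5,0,0,0,0,0,-0.143],
    [0.5,0,0,0,0,0,-0.143],
    [0.5,0,0,0,0,0,-0.143],
    [0.5,0,0,0,0,0,-0.143],
    [0.5,0,0,0,0,0,-0.143],
    [0.5,0,0,0,0,0,0],
    [0.5,0,0,0,0,0,0],
  ],
)

```text
time_s: 23.85
ee_pos: [545.0, 229.6, 153.0]
eef_rot: [-0.018, 1.0, 0.001, 0.001]
force: [-0.1, 0.6, -0.0]
gripper_width: 0.5
finger_force: 0.0
```

```bash
python3 - <<'E'
from h import *
st(); print(phi()); plan(downR(-1.535+np.pi),[543.8,230,92])
T,S=look("ly2")
E
```

```text
23.85 p [545.  229.6 153. ] q [-0.28  0.25 -0.19  1.7   0.05  1.19  1.12] F [-0.1  0.6 -0. ] M [ 0.05 -0.02  0.05] w 0.5 ff 0.0
1.6062480466564146
turn [ 0.0023  0.0021 -0.0003] rows>=0.0 | then shift (new axes) [0.0012 0.0004 0.061 ] rows>=1.2
crop origins [163 167] [250 136] scale 7.142857142857143
```

View pics/ly2.png

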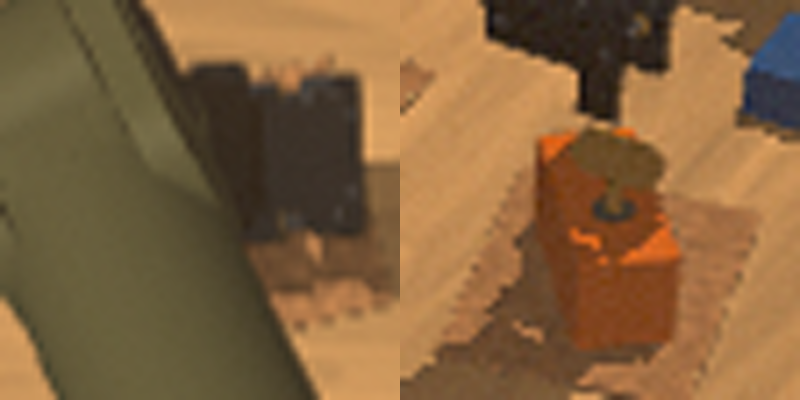

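The timer did not move. The bow now lies broadside, nearly along world x, as expected. Second stroke.

>>> play_rows(
  moves=[
    [0.5,0.001,0,0.02,0,0,0],
    [0.5,0,0,0.02,0,0,0],
    [0.5,0,0,0.02,0,0,0],
    [0.5,0,0,0,0,0,0],
    [0,0,0,0,0,0,0],
    [0,0,0,0,0,0,0],
    [0,0,0,0,0,0,0],
    [0,0,0,0,0,0,0],
    [0,0,0,0,0,0,0],
    [0,0,0,0,0,0,0],
  ],
)

```text
time_s: 24.95
ee_pos: [544.2, 230.9, 93.5]
eef_rot: [-0.02, 1.0, 0.002, 0.002]
force: [0.7, 1.1, 0.5]
gripper_width: 0.112
finger_force: 15.0
```

>>> play_rows(
  moves=[
    [0,0,0,0,0,0,0],
    [0,0,0,0,0,0,0],
    [0,0,0,0,0,0,0.05],
    [0,0,0,0,0,0,0.1],
    [0,0,0,0,0,0,0.1],
    [0,0,0,0,0,0,0.1],
    [0,0,0,0,0,0,0.1],
    [0,0,0,0,0,0,0.1],
  ],
)

```text
time_s: 25.75
ee_pos: [544.2, 231.0, 93.5]
eef_rot: [0.254, 0.967, 0.002, 0.001]
force: [0.2, 2.6, 1.0]
gripper_width: 0.115
finger_force: 15.0
```

>>> play_rows(
  moves=[
    [0,0,0,0,0,0,0.1],
    [0,0,0,0,0,0,0.1],
    [0,0,0,0,0,0,0.1],
    [0,0,0,0,0,0,0.1],
    [0,0,0,0,0,0,0.1],
    [0,0,0,0,0,0,0.1],
    [0,0,0,0,0,0,0.1],
    [0,0,0,0,0,0,0.1],
    [0,0,0,0,0,0,0.1],
    [0,0,0,0,0,0,0.1],
  ],
)

```text
time_s: 26.75
ee_pos: [544.4, 231.0, 93.6]
eef_rot: [0.687, 0.727, 0.002, -0.0]
force: [-0.3, 3.0, 1.2]
gripper_width: 0.117
finger_force: 15.0
```

```bash
python3 - <<'E'
from h import *
st(); print(phi())
E
```

```text
26.75 p [544.4 231.   93.6] q [-0.47  0.3   0.02  1.77 -0.01  1.07 -0.38] F [-0.3  3.   1.2] M [ 0.44 -0.08  0.07] w 0.117 ff 15.0
0.056531527711278236
```

>>> play_rows(
  moves=[
    [0,0,0,0,0,0,0.1],
    [0,0,0,0,0,0,0.1],
    [0,0,0,0,0,0,0.1],
    [0,0,0,0,0,0,0.08],
    [0,0,0,0,0,0,0],
  ],
)

```text
time_s: 27.25
ee_pos: [544.5, 230.9, 93.6]
eef_rot: [0.811, 0.585, 0.002, -0.001]
force: [0.4, 2.2, 2.4]
gripper_width: 0.113
finger_force: 15.0
```

```bash
python3 -c "
from h import *
st(); print(phi())"
```

```text
27.25 p [544.5 230.9  93.6] q [-0.51  0.3   0.08  1.77 -0.03  1.07 -0.74] F [0.4 2.2 2.4] M [ 0.56 -0.16 -0.03] w 0.113 ff 15.0
-0.3198530566234199
```

>>> play_rows(
  moves=[
    [0,0,0,0,0,0,0.05],
    [0,0,0,0,0,0,0.05],
    [0,0,0,0,0,0,0],
  ],
)

```text
time_s: 27.55
ee_pos: [544.5, 230.9, 93.6]
eef_rot: [0.838, 0.545, 0.002, -0.001]
force: [-0.1, 3.5, 2.4]
gripper_width: 0.114
finger_force: 15.0
```

```bash
python3 -c "
from h import *
st(); print(phi())"
```

```text
27.55 p [544.5 230.9  93.6] q [-0.52  0.3   0.09  1.77 -0.03  1.07 -0.84] F [-0.1  3.5  2.4] M [ 0.67 -0.13 -0.03] w 0.114 ff 15.0
-0.41804355798246506
```

>>> play_rows(
  moves=[
    [0,0,0,0,0,0,0.04],
    [0,0,0,0,0,0,0.04],
    [0,0,0,0,0,0,0],
  ],
)

```text
time_s: 27.85
ee_pos: [544.4, 230.8, 93.6]
eef_rot: [0.859, 0.511, 0.002, -0.001]
force: [1.5, 3.2, 3.8]
gripper_width: 0.114
finger_force: 15.0
```

```bash
python3 -c "
from h import *
for i in range(4): s=telemetry.state(); imaging.capture('top'); print(s['torque'].round(3))
st(); print(phi())"
```

```text
[ 0.717 -0.112 -0.   ]
[ 0.792 -0.079  0.006]
[ 0.834 -0.144 -0.012]
[ 0.93  -0.217 -0.012]
28.05 p [544.4 230.8  93.7] q [-0.53  0.3   0.1   1.77 -0.04  1.07 -0.92] F [1.1 5.9 5.5] M [ 0.93 -0.11 -0.01] w 0.112 ff 15.0
-0.4984414880785697
```

>>> play_rows(
  moves=[
    [0,0,0,0,0,0,0.03],
    [0,0,0,0,0,0,0.03],
    [0,0,0,0,0,0,0],
  ],
)

```text
time_s: 28.35
ee_pos: [544.5, 230.2, 93.6]
eef_rot: [0.875, 0.484, 0.002, -0.001]
force: [1.7, 4.1, 5.9]
gripper_width: 0.113
finger_force: 15.0
```

```bash
python3 -c "
from h import *
for i in range(4): s=telemetry.state(); imaging.capture('top'); print(s['torque'].round(3))
st(); print(phi())"
```

```text
[ 0.762 -0.197  0.074]
[ 0.782 -0.235  0.107]
[ 0.736 -0.157  0.005]
[ 0.76  -0.186  0.026]
28.55 p [544.5 230.2  93.6] q [-0.54  0.3   0.11  1.77 -0.04  1.07 -0.97] F [0.9 3.9 5.5] M [ 0.76 -0.21  0.11] w 0.112 ff 15.0
-0.5595938185398176
```

>>> play_rows(
  moves=[
    [0.3,0,0,0,0,0,0],
    [0.5,0,0,0,0,0,0],
    [0.5,0,0,0,0,0,0],
    [0.5,0,0,0,0,0,0],
    [0.6,0,0,-0.02,0,0,0],
    [1,0,0,-0.045,0,0,0],
    [1,0,0,-0.045,0,0,0],
    [1,0,0,-0.045,0,0,0],
    [1,0,0,0,0,0,0],
    [1,0,0,0,0,0,0],
  ],
)

```text
time_s: 29.55
ee_pos: [544.2, 229.5, 249.1]
eef_rot: [0.875, 0.484, 0.002, -0.0]
force: [0.4, -0.3, -1.1]
gripper_width: 0.931
finger_force: 0.0
```

```bash
python3 - <<'E'
from h import *
st(); Rt=toolR(2.305,np.radians(135.2)); z=Rt.apply([0,0,1]); p=np.array([520.8,255.8,31.5])-100*z; print(p); q=p+[0,0,150]
s=telemetry.state(); plan(Rt,q); 
R0=R.from_quat(s["eef_rot"]); print("shift first",R0.inv().apply(q-s["ee_pos"]).round(1))
E
```

```text
29.55 p [544.2 229.5 249.1] q [-0.55  0.18  0.12  1.59 -0.02  1.36 -0.99] F [ 0.4 -0.3 -1.1] M [-0.14  0.18  0.02] w 0.931 ff 0.0
[473.25903005 308.47601425 101.963421  ]
turn [-0.505  -0.6763 -1.2249] rows>=10.3 | then shift (new axes) [ 0.0728  0.0003 -0.0773] rows>=2.1
shift first [  29.2 -102.1   -2.9]
```

Shift first, then turn.

>>> play_rows(
  moves=[
    [1,0.0097,-0.034,-0.001,0,0,0],
    [1,0.0097,-0.034,-0.001,0,0,0],
    [1,0.0097,-0.034,-0.001,0,0,0],
    [1,0,0,0,-0.0421,-0.0563,-0.1021],
    [1,0,0,0,-0.0421,-0.0563,-0.1021],
    [1,0,0,0,-0.0421,-0.0563,-0.1021],
    [1,0,0,0,-0.0421,-0.0563,-0.1021],
    [1,0,0,0,-0.0421,-0.0563,-0.1021],
    [1,0,0,0,-0.0421,-0.0563,-0.1021],
    [1,0,0,0,-0.0421,-0.0563,-0.1021],
  ],
)

```text
time_s: 30.55
ee_pos: [472.2, 307.8, 248.8]
eef_rot: [0.624, 0.743, -0.099, 0.218]
force: [0.6, -0.7, 0.3]
gripper_width: 1.0
finger_force: 0.0
```

>>> play_rows(
  moves=[
    [1,0,0,0,-0.0421,-0.0563,-0.1021],
    [1,0,0,0,-0.0421,-0.0563,-0.1021],
    [1,0,0,0,-0.0421,-0.0563,-0.1021],
    [1,0,0,0,-0.0421,-0.0563,-0.1021],
    [1,0,0,0,-0.0421,-0.0563,-0.1021],
    [1,0,0,0,0,0,0],
    [1,0,0,0,0,0,0],
  ],
)

```text
time_s: 31.25
ee_pos: [472.4, 307.9, 249.8]
eef_rot: [0.375, 0.844, -0.157, 0.35]
force: [0.5, 0.0, -0.9]
gripper_width: 0.994
finger_force: 0.0
```

```bash
python3 - <<'E'
from h import *
st(); Rt=toolR(2.305,np.radians(135.2)); z=Rt.apply([0,0,1]); p=np.array([520.8,255.8,31.5])-100*z; q=p+[0,0,150]
plan(Rt,q); T,S=look("ly3"); print(topfit(T,[574,196,2.3])); print(bow(T,(544,230),1.07+0)) 
E
```

```text
31.25 p [472.4 307.9 249.8] q [-0.94  0.24 -0.15  1.73  0.76  1.53 -0.53] F [ 0.5  0.  -0.9] M [0.64 0.52 0.01] w 0.994 ff 0.0
turn [-0.0029 -0.0014  0.0015] rows>=0.0 | then shift (new axes) [-0.0017  0.0011 -0.0014] rows>=0.0
crop origins [163 167] [250 136] scale 7.142857142857143
(np.uint64(268), (array([569.62151711, 200.13090482,   2.29570348]), np.float64(221.9375)))
(np.uint64(43), array([545.357, 230.172,   1.022]), np.float64(12.125))
```

View pics/ly3.png

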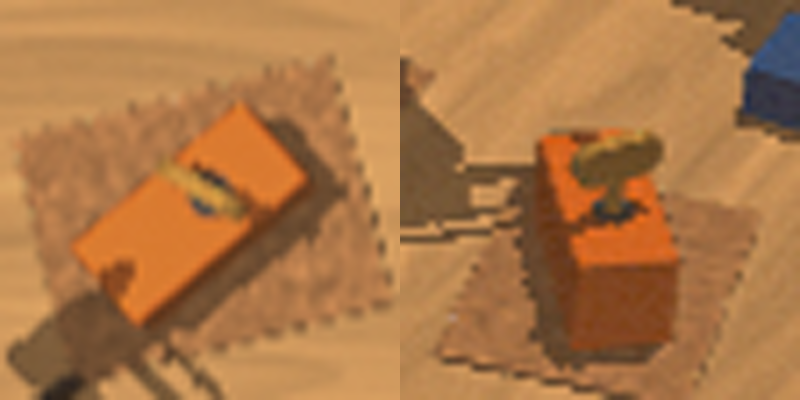

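The bow now lies at 1.02 rad, so the winding is 2.30 − 1.02 + π ≈ 4.42, at the stop. The timer is practically where it was. I refine its pose, then regrasp.

```bash
python3 - <<'E'
from h import *
T=imaging.capture("top")
def hullfit(img):
    C=dict(T); C["img"]=img; h=hsv(C); u=proj(T,[535,240,64])[0]; yy,xx=np.mgrid[:384,:512]
    m=((h[...,0]<=14)&(h[...,1]>175)&(h[...,2]>150)&(np.hypot(xx-u[0],yy-u[1])<23)).astype(np.uint8)
    m=cv2.morphologyEx(m,cv2.MORPH_OPEN,np.ones((2,2),np.uint8))
    hu=cv2.convexHull(np.argwhere(m)[:,::-1].astype(np.int32)); M=np.zeros_like(m); cv2.fillConvexPoly(M,hu,1)
    g=lambda p,b:(lambda P:P[P[:,2]>50])(lpts(p,b))
    return fit([T],[M],[574,196,2.3],4,g)
print(hullfit(np.load("pics/ly1_T.npy")),hullfit(T["img"]))
Rt=toolR(2.305,np.radians(135.2)); plan(Rt,[520.8,255.8,31.5])
E
```

```text
(array([571.29568843, 191.34643224,   2.32649949]), np.float64(26.625)) (array([569.26312983, 189.96555553,   2.2719008 ]), np.float64(24.1875))
turn [-0.0021 -0.0017 -0.0013] rows>=0.0 | then shift (new axes) [0.1064 0.0003 0.2047] rows>=4.6
```

```bash
python3 - <<'E'
from h import *
Rt=toolR(2.25,np.radians(135.2)); z=Rt.apply([0,0,1]); t=np.array([522.1,257.3,31.5])
plan(Rt,t-100*z)
E
```

```text
turn [ 0.0369 -0.0017  0.0375] rows>=0.4 | then shift (new axes) [0.1067 0.0061 0.1043] rows>=3.0
```

>>> play_rows(
  moves=[
    [1,0,0,0,0.0369,-0.0017,0.0375],
    [1,0.0267,0.0015,0.0261,0,0,0],
    [1,0.0267,0.0015,0.0261,0,0,0],
    [1,0.0267,0.0015,0.0261,0,0,0],
    [1,0.0267,0.0016,0.026,0,0,0],
    [1,0,0,0,0,0,0],
    [1,0,0,0.03,0,0,0],
    [1,0,0,0.03,0,0,0],
    [1,0,0,0,0,0,0],
    [1,0,0,0,0,0,0],
  ],
)

```text
time_s: 32.4
ee_pos: [504.4, 280.1, 61.3]
eef_rot: [0.398, 0.833, -0.165, 0.347]
force: [-0.8, 0.1, 0.6]
gripper_width: 1.0
finger_force: 0.0
```

```bash
python3 - <<'E'
from h import *
Rt=toolR(2.25,np.radians(135.2)); st(); plan(Rt,[522.1,257.3,31.5])
E
```

```text
32.4 p [504.4 280.1  61.3] q [-0.91  0.48 -0.1   1.85  0.84  1.27 -0.77] F [-0.8  0.1  0.6] M [0.65 0.55 0.03] w 1.0 ff 0.0
turn [ 0.0016  0.0007 -0.    ] rows>=0.0 | then shift (new axes) [ 0.0008 -0.0005  0.0415] rows>=0.8
```

>>> play_rows(
  moves=[
    [1,0.0004,-0.0005,0.014,0,0,0],
    [1,0.0004,0,0.014,0,0,0],
    [1,0,0,0.0135,0,0,0],
    [1,0,0,0,0,0,0],
    [0.6,0,0,0,0,0,0],
    [0.4,0,0,0,0,0,0],
    [0.4,0,0,0,0,0,0],
    [0.4,0,0,0,0,0,0],
    [0.4,0,0,0,0,0,0],
    [0.4,0,0,0,0,0,0],
  ],
  newtons=6,
)

```text
time_s: 33.4
ee_pos: [521.3, 257.7, 29.9]
eef_rot: [0.396, 0.834, -0.165, 0.347]
force: [-0.8, 0.7, 0.5]
gripper_width: 0.645
finger_force: 6.0
```

>>> play_rows(
  moves=[
    [0.3,0,0,0,0,0,0],
    [0.3,0,0,0,0,0,0],
    [0.3,0,0,0,0,0,0],
    [0.3,0,0,0,0,0,0],
  ],
  newtons=40,
)

```text
time_s: 33.8
ee_pos: [521.3, 257.8, 30.0]
eef_rot: [0.396, 0.834, -0.165, 0.347]
force: [-1.1, 2.2, 2.4]
gripper_width: 0.644
finger_force: 39.7
```

```bash
python3 - <<'E'
from h import *
s=st(); r=R.from_quat(s["eef_rot"]).as_matrix(); y=r[:,1]; print("yaw",np.arctan2(y[0],-y[1]),"tilt",np.degrees(np.arctan2(-r[2,2],np.hypot(r[0,2],r[1,2]))),"roll",r[2,1])
E
```

```text
33.8 p [521.3 257.8  30. ] q [-0.88  0.52 -0.08  1.87  0.87  1.19 -0.79] F [-1.1  2.2  2.4] M [0.68 0.29 0.16] w 0.644 ff 39.7
yaw 2.2536361123118684 tilt 44.78380994259025 roll -0.00026063026010308965
```

>>> play_rows(
  moves=[
    [0.3,-0.004,0,-0.004,0,0,0],
    [0.3,-0.015,0,-0.015,0,0,0],
    [0.3,-0.03,0,-0.03,0,0,0],
    [0.3,-0.03,0,-0.03,0,0,0],
    [0.3,-0.03,0,-0.03,0,0,0],
    [0.3,-0.03,0,-0.03,0,0,0],
    [0.3,-0.03,0,-0.03,0,0,0],
    [0.3,-0.02,0,-0.02,0,0,0],
    [0.3,0,0,0,0,0,0],
    [0.3,0,0,0,0,0,0],
  ],
)

```text
time_s: 34.8
ee_pos: [519.7, 257.8, 294.6]
eef_rot: [0.397, 0.834, -0.166, 0.345]
force: [-0.6, -0.1, -7.1]
gripper_width: 0.641
finger_force: 39.9
```

```bash
python3 - <<'E'
from h import *
st(); Rt=toolR(1.549,np.radians(45.22)); plan(Rt,[559.3,-235.1,260])
E
```

```text
34.8 p [519.7 257.8 294.6] q [-0.86  0.2  -0.1   1.69  0.77  1.54 -0.42] F [-0.6 -0.1 -7.1] M [ 1.52  1.32 -0.04] w 0.641 ff 39.9
turn [-0.0019  1.4989  0.7781] rows>=11.6 | then shift (new axes) [-0.3735  0.0503 -0.322 ] rows>=9.9
```

>>> play_rows(
  moves=[
    [0.3,0,0,0,0,0.05,0.026],
    [0.3,0,0,0,0,0.1,0.052],
    [0.3,0,0,0,0,0.1,0.052],
    [0.3,0,0,0,0,0.1,0.052],
    [0.3,0,0,0,0,0.1,0.052],
    [0.3,0,0,0,0,0.1,0.052],
    [0.3,0,0,0,0,0.1,0.052],
    [0.3,0,0,0,0,0.1,0.052],
    [0.3,0,0,0,0,0.1,0.052],
    [0.3,0,0,0,0,0.1,0.052],
  ],
)

```text
time_s: 35.8
ee_pos: [519.1, 256.5, 292.5]
eef_rot: [0.614, 0.78, 0.116, -0.043]
force: [0.0, -0.8, -6.7]
gripper_width: 0.639
finger_force: 39.9
```

>>> play_rows(
  moves=[
    [0.3,0,0,0,0,0.1,0.052],
    [0.3,0,0,0,0,0.1,0.052],
    [0.3,0,0,0,0,0.1,0.052],
    [0.3,0,0,0,0,0.1,0.052],
    [0.3,0,0,0,0,0.1,0.052],
    [0.3,0,0,0,0,0.05,0.026],
    [0.3,0,0,0,0,0,0],
    [0.3,0,0,0,0,0,0],
  ],
)

```text
time_s: 36.6
ee_pos: [519.5, 257.6, 293.6]
eef_rot: [0.662, 0.647, 0.27, -0.266]
force: [-0.0, 1.0, -5.6]
gripper_width: 0.639
finger_force: 39.9
```

>>> play_rows(
  moves=[
    [0.3,-0.012,0.0016,-0.01,0,0,0],
    [0.3,-0.0267,0.0036,-0.023,0,0,0],
    [0.3,-0.0267,0.0036,-0.023,0,0,0],
    [0.3,-0.0267,0.0036,-0.023,0,0,0],
    [0.3,-0.0267,0.0036,-0.023,0,0,0],
    [0.3,-0.0267,0.0036,-0.023,0,0,0],
    [0.3,-0.0267,0.0036,-0.023,0,0,0],
    [0.3,-0.0267,0.0036,-0.023,0,0,0],
    [0.3,-0.0267,0.0036,-0.023,0,0,0],
    [0.3,0,0,0,0,0,0],
  ],
)

```text
time_s: 37.6
ee_pos: [545.2, -46.1, 274.0]
eef_rot: [0.665, 0.645, 0.271, -0.262]
force: [0.4, -0.1, -6.2]
gripper_width: 0.638
finger_force: 39.9
```

```bash
python3 - <<'E'
from h import *
st(); Rt=toolR(1.549,np.radians(45.22)); plan(Rt,[559.3,-235.1,260])
E
```

```text
37.6 p [545.2 -46.1 274. ] q [ 0.04  0.3   0.51  1.65 -0.8   1.68  0.63] F [ 0.4 -0.1 -6.2] M [-1.84  0.1   0.01] w 0.638 ff 39.9
turn [ 0.0072  0.0074 -0.0058] rows>=0.1 | then shift (new axes) [-0.1437  0.0182 -0.1229] rows>=3.8
```

>>> play_rows(
  moves=[
    [0.3,-0.024,0.003,-0.0205,0.007,0.007,-0.006],
    [0.3,-0.024,0.003,-0.0205,0,0,0],
    [0.3,-0.024,0.003,-0.0205,0,0,0],
    [0.3,-0.024,0.003,-0.0205,0,0,0],
    [0.3,-0.024,0.003,-0.0205,0,0,0],
    [0.3,-0.0237,0.0032,-0.0205,0,0,0],
    [0.3,0,0,0,0,0,0],
    [0.3,0,0,0,0,0,0],
  ],
)

```text
time_s: 38.4
ee_pos: [560.3, -228.6, 259.9]
eef_rot: [0.657, 0.648, 0.273, -0.269]
force: [0.1, 0.7, -5.1]
gripper_width: 0.643
finger_force: 39.9
```

```bash
python3 - <<'E'
from h import *
st(); Rt=toolR(1.549,np.radians(45.22)); plan(Rt,[559.3,-235.1,135])
E
```

```text
38.4 p [ 560.3 -228.6  259.9] q [ 0.31  0.59  0.56  1.32 -0.83  1.92  0.83] F [ 0.1  0.7 -5.1] M [-1.81  0.1  -0.03] w 0.643 ff 39.9
turn [-0.005  -0.0062  0.006 ] rows>=0.1 | then shift (new axes) [-0.0926 -0.0009  0.084 ] rows>=2.5
```

>>> play_rows(
  moves=[
    [0.3,-0.0185,0,0.0168,0,0,0],
    [0.3,-0.0185,0,0.0168,0,0,0],
    [0.3,-0.0185,0,0.0168,0,0,0],
    [0.3,-0.0185,0,0.0168,0,0,0],
    [0.3,-0.0185,-0.0005,0.0168,0,0,0],
    [0.3,0,0,0,0,0,0],
    [0.3,0,0,0,0,0,0],
  ],
)

```text
time_s: 39.1
ee_pos: [559.4, -233.2, 135.5]
eef_rot: [0.657, 0.648, 0.274, -0.27]
force: [0.9, -1.2, -5.5]
gripper_width: 0.642
finger_force: 39.9
```

```bash
python3 - <<'E'
from h import *
st(); Rt=toolR(1.549,np.radians(45.22)); plan(Rt,[559.3,-235.1,116])
T=imaging.capture("top"); S=imaging.capture("scene"); plan(Rt,[559.3,-235.1,116])
cr=lambda i,u:cv2.resize(i[u[1]-40:u[1]+40,u[0]-40:u[0]+40,::-1],(400,400),interpolation=cv2.INTER_CUBIC)
u=[proj(c,[559,-239,80])[0].round().astype(int) for c in (T,S)]; cv2.imwrite("pics/up.png",np.hstack([cr(T["img"],u[0]),cr(S["img"],u[1])]))
E
```

```text
39.1 p [ 559.4 -233.2  135.5] q [ 0.32  0.71  0.54  1.41 -0.84  1.77  0.97] F [ 0.9 -1.2 -5.5] M [-1.73  0.06  0.02] w 0.642 ff 39.9
turn [-0.0058 -0.009   0.006 ] rows>=0.1 | then shift (new axes) [-0.0151 -0.0001  0.0124] rows>=0.4
turn [-0.0038 -0.0069  0.0082] rows>=0.1 | then shift (new axes) [-0.0157 -0.0008  0.0141] rows>=0.4
```

View pics/up.png

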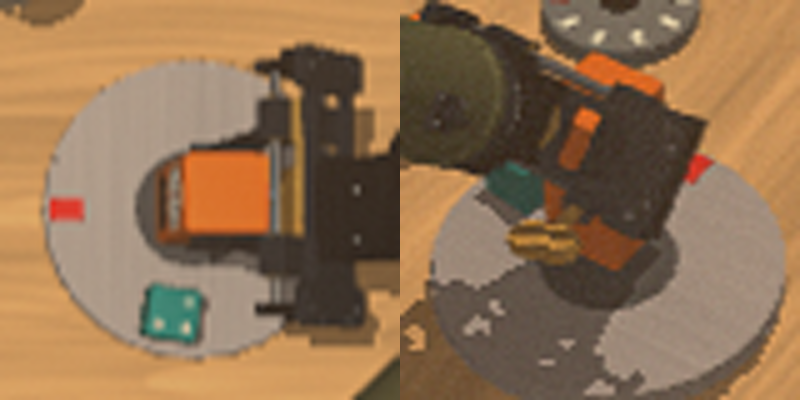

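The timer is upright over the dark centre circle, dial towards the red marker at (66,209), and the die is clear. I lower it to contact.

>>> play_rows(
  moves=[
    [0.3,-0.005,0,0.0045,-0.005,-0.007,0.007],
    [0.3,-0.006,-0.0005,0.005,0,0,0],
    [0.3,-0.0035,0,0.0035,0,0,0],
    [0.3,0,0,0,0,0,0],
    [0.3,0,0,0,0,0,0],
  ],
)

```text
time_s: 39.7
ee_pos: [558.9, -234.4, 116.2]
eef_rot: [0.661, 0.646, 0.272, -0.267]
force: [-0.3, 1.0, -6.2]
gripper_width: 0.641
finger_force: 39.9
```

```bash
python3 - <<'E'
from h import *
Rt=toolR(1.549,np.radians(45.22))
for i in range(3): st(); plan(Rt,[559.3,-235.1,111.5]); imaging.capture("top")
E
```

```text
39.7 p [ 558.9 -234.4  116.2] q [ 0.32  0.72  0.54  1.43 -0.85  1.74  0.98] F [-0.3  1.  -6.2] M [-1.79  0.07  0.04] w 0.641 ff 39.9
turn [-0.0004 -0.001  -0.0005] rows>=0.0 | then shift (new axes) [-0.0038  0.0004  0.0029] rows>=0.1
39.75 p [ 559.  -234.5  116.4] q [ 0.32  0.72  0.54  1.43 -0.85  1.74  0.98] F [ 0.8  0.3 -6.8] M [-1.81  0.12  0.02] w 0.638 ff 39.9
turn [-0.0002 -0.0008 -0.0003] rows>=0.0 | then shift (new axes) [-0.0039  0.0003  0.0031] rows>=0.1
39.8 p [ 559.  -234.6  116.5] q [ 0.32  0.72  0.54  1.43 -0.85  1.74  0.98] F [-0.3  0.2 -5.7] M [-1.87  0.17 -0.01] w 0.641 ff 39.9
turn [-0.     -0.0005 -0.0002] rows>=0.0 | then shift (new axes) [-0.0039  0.0003  0.0032] rows>=0.1
```

>>> play_rows(
  moves=[
    [0.3,-0.0011,0,0.001,0,0,0],
    [0.3,-0.001,0,0.0009,0,0,0],
    [0.3,-0.0007,0,0.0007,0,0,0],
    [0.3,0,0,0,0,0,0],
    [0.3,0,0,0,0,0,0],
  ],
)

```text
time_s: 40.35
ee_pos: [558.9, -234.7, 112.5]
eef_rot: [0.661, 0.646, 0.272, -0.267]
force: [-1.2, -0.2, -6.4]
gripper_width: 0.644
finger_force: 39.9
```

>>> play_rows(
  moves=[
    [0.3,-0.0005,0,0.0005,0,0,0],
    [0.3,-0.0005,0,0.0005,0,0,0],
    [0.3,0,0,0,0,0,0],
    [0.3,0,0,0,0,0,0],
  ],
)

```text
time_s: 40.75
ee_pos: [559.0, -234.7, 111.5]
eef_rot: [0.661, 0.647, 0.273, -0.267]
force: [-1.0, -0.1, -3.4]
gripper_width: 0.643
finger_force: 39.9
```

Contact is beginning (−6.4 → −3.4 N). A touch more.

>>> play_rows(
  moves=[
    [0.3,-0.0003,0,0.0003,0,0,0],
    [0.3,-0.0003,0,0.0003,0,0,0],
    [0.3,0,0,0,0,0,0],
    [0.3,0,0,0,0,0,0],
  ],
)

```text
time_s: 41.15
ee_pos: [559.0, -234.7, 111.5]
eef_rot: [0.661, 0.647, 0.273, -0.267]
force: [-2.3, -0.4, 5.6]
gripper_width: 0.645
finger_force: 39.9
```

```bash
python3 - <<'E'
from h import *
for i in range(3): st(); imaging.capture("top")
E
```

```text
41.15 p [ 559.  -234.7  111.5] q [ 0.32  0.73  0.54  1.43 -0.85  1.74  0.99] F [-2.3 -0.4  5.6] M [-0.57  0.69  0.28] w 0.645 ff 39.9
41.2 p [ 559.  -234.7  111.4] q [ 0.32  0.73  0.54  1.43 -0.85  1.74  0.99] F [-1.7 -0.9  5. ] M [-0.52  0.67  0.27] w 0.64 ff 39.9
41.25 p [ 559.  -234.7  111.5] q [ 0.32  0.73  0.54  1.43 -0.85  1.74  0.99] F [-2.6 -0.4  5.5] M [-0.47  0.71  0.27] w 0.643 ff 39.9
```

>>> play_rows(
  moves=[
    [0.3,0,0,0,0,0,0],
    [0.3,0,0,0,0,0,0],
    [0.3,0,0,0,0,0,0],
    [0.72,0,0,0,0,0,0],
    [0.9,0,0,0,0,0,0],
    [1,0,0,0,0,0,0],
    [1,0,0,0,0,0,0],
    [1,0,0,0,0,0,0],
  ],
  newtons=4,
)

```text
time_s: 42.1
ee_pos: [558.8, -234.8, 110.0]
eef_rot: [0.661, 0.646, 0.272, -0.267]
force: [-0.3, -0.3, -0.7]
gripper_width: 0.967
finger_force: 0.0
```

>>> play_rows(
  moves=[
    [1,0,0,-0.01,0,0,0],
    [1,0,0,-0.02,0,0,0],
    [1,0,0,-0.03,0,0,0],
    [1,0,0,-0.03,0,0,0],
    [1,0,0,-0.03,0,0,0],
    [1,0.025,0,-0.025,0,0,0],
    [1,0.025,0,-0.025,0,0,0],
    [1,0.025,0,-0.025,0,0,0],
    [1,0,0,0,0,0,0],
    [1,0,0,0,0,0,0],
  ],
)

```text
time_s: 43.1
ee_pos: [557.0, -320.0, 302.9]
eef_rot: [0.661, 0.647, 0.272, -0.265]
force: [-0.3, 0.1, -1.4]
gripper_width: 0.998
finger_force: 0.0
```

```bash
python3 - <<'E'
from h import *
st()
T=imaging.capture("top"); S=imaging.capture("scene")
for c,z in ((T,0),(S,0)):
    h=hsv(c); m=big((h[...,0]<=14)&(h[...,1]>175)&(h[...,2]>165),proj(c,[559,-239,150])[0])
    TOP=BOX[BOX[:,2]>100]
    f=lambda p: np.abs(silh(c,R.from_euler("z",p[2]).apply(TOP)+[p[0],p[1],30])-m).sum()
    b=min((minimize(f,[559,-239,a],method="Nelder-Mead",options=dict(initial_simplex=np.array([[559,-239,a],[569,-239,a],[559,-229,a],[559,-239,a+.1]]))) for a in (1.4,1.55,1.7)),key=lambda r:r.fun)
    print(m.sum(),b.x,b.fun)
# turntable centre from the scene camera
h=hsv(S); g=((h[...,1]<90)&(h[...,2]>60)).astype(np.uint8); g=big(g,proj(S,[620,-200,30])[0])
p=np.argwhere(g)[:,::-1]; w=unproj(S,p,30)[:,:2]; w=w[np.hypot(*(w-[559,-239]).T)<125]; print(cv2.minEnclosingCircle(w.astype(np.float32)))
h=hsv(T); k=(h[...,0]>80)&(h[...,0]<100)&(h[...,1]>100); k=big(k,proj(T,[477,-218,70])[0]); ys,xs=np.nonzero(k); print("die",unproj(T,[[xs.mean(),ys.mean()]],70))
E
```

```text
43.1 p [ 557.  -320.   302.9] q [ 0.53  0.68  0.44  1.06 -0.8   2.05  0.79] F [-0.3  0.1 -1.4] M [-0.9   0.1   0.03] w 0.998 ff 0.0
246 [ 558.27670458 -238.32540488    1.54978411] 26.0
238 [ 560.71310288 -237.48878851    1.54266615] 19.4375
((557.761474609375, -243.14283752441406), 124.66297912597656)
die [[ 478.47654363 -214.45925982   70.        ]]
```

```bash
python3 -c "
from workcell import robot
print(robot.finish_job())"
```

```text
the job is handed in; nothing more can be done
None
```

The timer is wound to about 4.4 rad (at its stop) and stands upright within about 2 mm of the turntable centre, dial within about 0.01 rad of the marker; the job was handed in at about 43 s.

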